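# Reload four sample tubes in reverse order

### The arm

A 7-joint arm with a two-finger parallel gripper is mounted at the origin on a cart in front of the work surface, level with it; the furniture and walls round the work are solid. World frame = base frame: x ahead of the robot, y to its left, z up, the work surface at z = 0. Lengths are in m, angles in rad, forces in N, time in s.
With the tool pointing down it reaches from about 0.4 to 0.85 m from the base axis. Payload 10.4 kg.
Tool frame: the origin (TCP) lies between the finger pads; the fingertips stand 14 mm ahead of it and the grasp point (between the pads) lies 5 mm behind it; z points along the fingers, y is the line along which they close (so a half turn about z gives the same grasp; the last joint's range is limited). The gripper opens to 85 mm and grips with 20 to 120 N. Pads are 22 mm wide; open, the fingers measure 114 mm over their backs; the gripper's body (76 mm by 85 mm) begins 54 mm behind the grasp point. The pads swing forward as they close: fully open they stand 13 mm farther back than shut.
Start: joints at [1.198, 0.332, -0.065, 1.46, 0.022, 1.35, -0.088], TCP at [0.214, -0.587, 0.245] pointing down, gripper open.
Joint ranges: [-2.6, 2.6], [-0.5, 2.12], [-1.47, 1.34], [0.16, 2.42], [-1.27, 4.41], [0.06, 2.06], [-2.6, 2.6]. Speed limits (rad/s): [2.22, 2.22, 2.79, 2.79, 3.14, 3.14, 3.14].

### API

Orientations are given as a unit quaternion [x, y, z, w].
In Python, from workcell import * gives the robot as it stands. The module is installed in compiled form; this text tells all that it offers. Calls block until the motion is done:
- move_pose(position, orientation): joint-space move of the TCP to a pose.
- servo_line(position, orientation=None, velocity=0.15): straight line of the TCP; orientation=None keeps the orientation; velocity is the mean speed in m/s.
- set_joints(angles): joint-space move.
- set_gripper(opening): finger opening in m; the grip force is fixed at half the most; returns when the fingers have stopped.
- dwell(seconds).
- ik(position, orientation): joint angles nearest the present ones, or None.
- capture(name): name is "side" or "top"; returns a dict with "image" (384x512x3 uint8, red, green, blue), "fx", "fy", "cx", "cy" (pixels), "R" (3x3) and "t" (3): a world point X has camera coordinates R X + t. Camera axes: x right, y down, z forward; pixel columns grow to the right and rows downward; lengths in m; the calibration is good to about 2 mm. A picture is of the moment at which its call begins. There is no depth.
A pose or a line that the arm cannot do raises Unreachable and nothing moves.
- close_job(): hands the job in; it is judged then, once.
Trained networks look in a picture, given as the dict that the camera call returned (one of the last four; its "shot" number tells which), for a name from the list of things; names that differ only in an ending like _2 or _b are one class to them, and where a whole thing is asked for, a point or a joint stands for the part that bears it (a point fixed in the world has none). Each returns a list of dicts, best first, with "conf" (0 to 1); they miss things now and then, are a little off and sometimes report something else, mostly with a low value. They report only what shows in the picture. A call takes as long as a camera call. They do not tell look-alikes from the thing itself.
- recognise(picture, name): "extent" ([centre column, centre row, width, height] in pixels, round what is visible of it).
- landmark_of(picture, name): "centre" ([column, row] in pixels: a listed point, or the origin of a listed thing).
Readings, each from a call of its own:
- current_clock(): time.
- current_q(): joint angles.
- current_qvel(): joint speeds.
- current_tau(): joint torques, N m.
- current_eef_pos(): TCP position.
- current_orientation(): TCP orientation.
- current_wrist_force(): force on the tool from outside, world axes, zero at the start.
- current_moment(): the same for the moment, N m.
- current_width(): finger opening in m.
- current_grasp_force(): force on a finger pad.
Only numpy, scipy, OpenCV 4.12 (cv2) and the standard library are available. Lean on these libraries where they do the work, as an engineer would, in place of code of your own. Each camera call takes 0.05 s, during which the arm holds its last target. There are 200 camera calls.

### The job

Move the four sample tubes from the grey rack to the empty white rack in reverse order for the repeat run: the tube that stands nearest the green end of the grey rack goes into the hole farthest from the green end of the white rack, the next one into the next hole, and so on, so that the last one ends up nearest the white rack's green end. Keep the tubes upright all the way and leave each standing fully down in its hole; the coloured clips on the grey rack only record the first order and stay where they are.

Things in the scene. Friction and masses are not known exactly. Their poses are not given: they have to be found in the camera images.
- tube_red_mid (a point): sample tube with a red screw cap, 66 mm tall, loose, standing upright on its flat foot; body 15.6 mm across, cap 19.6 mm across over the top 14 mm, about 20 g. It starts in a hole of the grey rack. This point lies on its axis half-way up, 33 mm above its foot; z along the axis.
- tube_white_mid (a point): sample tube with a white screw cap, 66 mm tall, loose, standing upright on its flat foot; body 15.6 mm across, cap 19.6 mm across over the top 14 mm, about 20 g. It starts in a hole of the grey rack. This point lies on its axis half-way up, 33 mm above its foot; z along the axis.
- tube_yellow_mid (a point): sample tube with a yellow screw cap, 66 mm tall, loose, standing upright on its flat foot; body 15.6 mm across, cap 19.6 mm across over the top 14 mm, about 20 g. It starts in a hole of the grey rack. This point lies on its axis half-way up, 33 mm above its foot; z along the axis.
- tube_blue_mid (a point): sample tube with a blue screw cap, 66 mm tall, loose, standing upright on its flat foot; body 15.6 mm across, cap 19.6 mm across over the top 14 mm, about 20 g. It starts in a hole of the grey rack. This point lies on its axis half-way up, 33 mm above its foot; z along the axis.
- rack_grey: grey tube rack, full at the start; fixed, 50 x 170 x 26 mm plus a green end block (16 mm longer). Four round holes 28 mm across, flat floor 6 mm above the table. An 18 mm wide, 18 mm high ledge along the -x side. Origin on the table under the middle of the row; y runs along the row to the green end, z up. Holes at x = 0, y = +60, +20, -20, -60 mm.
- rack_white: white tube rack of the same shape, empty at the start; fixed, 50 x 170 x 26 mm plus a green end block (16 mm longer). Four round holes 28 mm across, flat floor 6 mm above the table. An 18 mm wide, 18 mm high ledge along the -x side. Origin on the table under the middle of the row; y runs along the row to the green end, z up. Holes at x = 0, y = +60, +20, -20, -60 mm.
- clip_red: small flat red clip, 14 x 26 x 12 mm, fixed on the grey rack's ledge beside the hole in which the red-capped tube stands at the start, 33 mm from the hole's centre; its top is 30 mm above the table. It records the first order and stays there. Origin: centre of its underside; y along the row towards the green end.
- clip_white: small flat white clip, 14 x 26 x 12 mm, fixed on the grey rack's ledge beside the hole in which the white-capped tube stands at the start, 33 mm from the hole's centre; its top is 30 mm above the table. It records the first order and stays there. Origin: centre of its underside; y along the row towards the green end.
- clip_yellow: small flat yellow clip, 14 x 26 x 12 mm, fixed on the grey rack's ledge beside the hole in which the yellow-capped tube stands at the start, 33 mm from the hole's centre; its top is 30 mm above the table. It records the first order and stays there. Origin: centre of its underside; y along the row towards the green end.
- clip_blue: small flat blue clip, 14 x 26 x 12 mm, fixed on the grey rack's ledge beside the hole in which the blue-capped tube stands at the start, 33 mm from the hole's centre; its top is 30 mm above the table. It records the first order and stays there. Origin: centre of its underside; y along the row towards the green end.
There are look-alikes about, which are no part of the job. Leave any orange look-alike of the part that bears tube_white_mid alone.

How it is judged:
At the end, for the whole second after the job is handed in: The tubes stand in the white rack in the reverse of the order of their clips on the grey rack, counted from the green ends; each within 9 mm of its hole's centre along and across, its centre at most 45 mm above the table, within 0.15 rad of upright, at rest (((y of clip_red in the frame of rack_grey between 0.045 and 0.075 m and y of tube_red_mid in the frame of rack_white between -0.069 and -0.051 m) or (y of clip_red in the frame of rack_grey between 0.005 and 0.035 m and y of tube_red_mid in the frame of rack_white between -0.029 and -0.011 m) or (y of clip_red in the frame of rack_grey between -0.035 and -0.005 m and y of tube_red_mid in the frame of rack_white between 0.011 and 0.029 m) or (y of clip_red in the frame of rack_grey between -0.075 and -0.045 m and y of tube_red_mid in the frame of rack_white between 0.051 and 0.069 m)) and x of tube_red_mid in the frame of rack_white between -0.009 and 0.009 m and z of each of tube_red_mid, tube_white_mid, tube_yellow_mid, tube_blue_mid in the frame of rack_white below 0.045 m and angle between each of tube_red_mid, tube_white_mid, tube_yellow_mid, tube_blue_mid's own z axis and vertical below 0.15 rad and linear speed of each of tube_red, tube_white, tube_yellow, tube_blue below 0.02 m/s and ((y of clip_white in the frame of rack_grey between 0.045 and 0.075 m and y of tube_white_mid in the frame of rack_white between -0.069 and -0.051 m) or (y of clip_white in the frame of rack_grey between 0.005 and 0.035 m and y of tube_white_mid in the frame of rack_white between -0.029 and -0.011 m) or (y of clip_white in the frame of rack_grey between -0.035 and -0.005 m and y of tube_white_mid in the frame of rack_white between 0.011 and 0.029 m) or (y of clip_white in the frame of rack_grey between -0.075 and -0.045 m and y of tube_white_mid in the frame of rack_white between 0.051 and 0.069 m)) and x of tube_white_mid in the frame of rack_white between -0.009 and 0.009 m and ((y of clip_yellow in the frame of rack_grey between 0.045 and 0.075 m and y of tube_yellow_mid in the frame of rack_white between -0.069 and -0.051 m) or (y of clip_yellow in the frame of rack_grey between 0.005 and 0.035 m and y of tube_yellow_mid in the frame of rack_white between -0.029 and -0.011 m) or (y of clip_yellow in the frame of rack_grey between -0.035 and -0.005 m and y of tube_yellow_mid in the frame of rack_white between 0.011 and 0.029 m) or (y of clip_yellow in the frame of rack_grey between -0.075 and -0.045 m and y of tube_yellow_mid in the frame of rack_white between 0.051 and 0.069 m)) and x of tube_yellow_mid in the frame of rack_white between -0.009 and 0.009 m and ((y of clip_blue in the frame of rack_grey between 0.045 and 0.075 m and y of tube_blue_mid in the frame of rack_white between -0.069 and -0.051 m) or (y of clip_blue in the frame of rack_grey between 0.005 and 0.035 m and y of tube_blue_mid in the frame of rack_white between -0.029 and -0.011 m) or (y of clip_blue in the frame of rack_grey between -0.035 and -0.005 m and y of tube_blue_mid in the frame of rack_white between 0.011 and 0.029 m) or (y of clip_blue in the frame of rack_grey between -0.075 and -0.045 m and y of tube_blue_mid in the frame of rack_white between 0.051 and 0.069 m)) and x of tube_blue_mid in the frame of rack_white between -0.009 and 0.009 m); the robot touches nothing.
It fails at once if the red-capped tube is tipped more than 0.7 rad (angle between tube_red_mid's own z axis and vertical above 0.7 rad).
It fails at once if the white-capped tube is tipped more than 0.7 rad (angle between tube_white_mid's own z axis and vertical above 0.7 rad).
It fails at once if the yellow-capped tube is tipped more than 0.7 rad (angle between tube_yellow_mid's own z axis and vertical above 0.7 rad).
It fails at once if the blue-capped tube is tipped more than 0.7 rad (angle between tube_blue_mid's own z axis and vertical above 0.7 rad).
It also fails if it takes over 93 s, if anything falls off the work surface, if the arm or the gripper's body presses on something with over 40 N, if the wrist force passes 120 N, or if a joint passes its speed limit or range.

## Working session

There is one attempt and no reset: what is moved stays moved. The work goes in short steps, each a Python script; the robot and the scene stay as the last script left them, time stands still between calls to the robot, and variables do not carry over. Pictures are saved under pics/ and viewed, at most 14 in all, crops included, and the job is handed in when it is done.

```bash
mkdir -p pics; python3 - <<'E'
from workcell import *
import cv2
for n in ["top","side"]:
    p=capture(n); cv2.imwrite(f"pics/{n}0.png",p["image"][:,:,::-1])
    print(n,p["fx"],p["cx"],p["cy"],p["R"].round(3).tolist(),p["t"])
    for k in ["rack_grey","rack_white","tube_red_mid","tube_white_mid","tube_yellow_mid","tube_blue_mid","clip_red","clip_white","clip_yellow","clip_blue"]:
        print(k,[(round(d["conf"],2),[round(float(v)) for v in d["centre"]]) for d in landmark_of(p,k)[:3]])
print(current_clock(),current_orientation())
E
```

```text
top 411.1733220889611 262.91246588072835 195.33483924098516 [[0.006, -1.0, 0.008], [-0.997, -0.007, -0.072], [0.072, -0.007, -0.997]] [-0.01816521  0.52763553  0.87793222]
rack_grey [(0.59, [344, 192])]
rack_white [(0.89, [160, 206])]
tube_red_mid [(0.58, [339, 195])]
tube_white_mid [(0.68, [358, 241]), (0.61, [353, 152]), (0.53, [357, 190])]
tube_yellow_mid [(0.42, [320, 194])]
tube_blue_mid [(0.69, [366, 182])]
clip_red [(0.57, [343, 211]), (0.25, [370, 185])]
clip_white [(0.4, [360, 204])]
clip_yellow [(0.46, [320, 214])]
clip_blue [(0.62, [378, 198]), (0.19, [359, 201])]
side 416.9873924992794 254.36906499219884 189.41659054331396 [[0.921, -0.388, -0.02], [-0.235, -0.515, -0.824], [0.31, 0.764, -0.566]] [-0.50139296  0.15574628  0.72945168]
rack_grey [(0.81, [288, 263]), (0.46, [316, 266])]
rack_white [(0.81, [204, 161])]
tube_red_mid [(0.64, [288, 240])]
tube_white_mid [(0.83, [358, 262]), (0.8, [245, 277]), (0.66, [345, 246])]
tube_yellow_mid [(0.78, [269, 226])]
tube_blue_mid [(0.75, [317, 263])]
clip_red [(0.47, [273, 255]), (0.15, [285, 269])]
clip_white [(0.65, [286, 269])]
clip_yellow [(0.55, [256, 246])]
clip_blue []
1.1 [9.84744501e-01 1.74006510e-01 1.71803303e-08 4.39183017e-05]
```

```bash
python3 - <<'E'
import cv2,numpy as np
t=cv2.imread("pics/top0.png");s=cv2.imread("pics/side0.png")
cv2.imwrite("pics/t1.png",cv2.resize(t[120:290,110:430],(800,425),interpolation=2))
cv2.imwrite("pics/s1.png",cv2.resize(s[100:340,120:440],(800,600),interpolation=2))
E
```

```text
(no output)
```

View pics/t1.png

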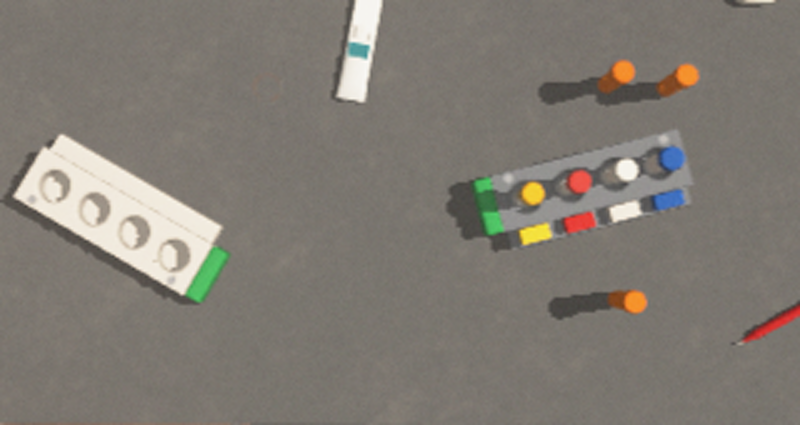

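View pics/s1.png

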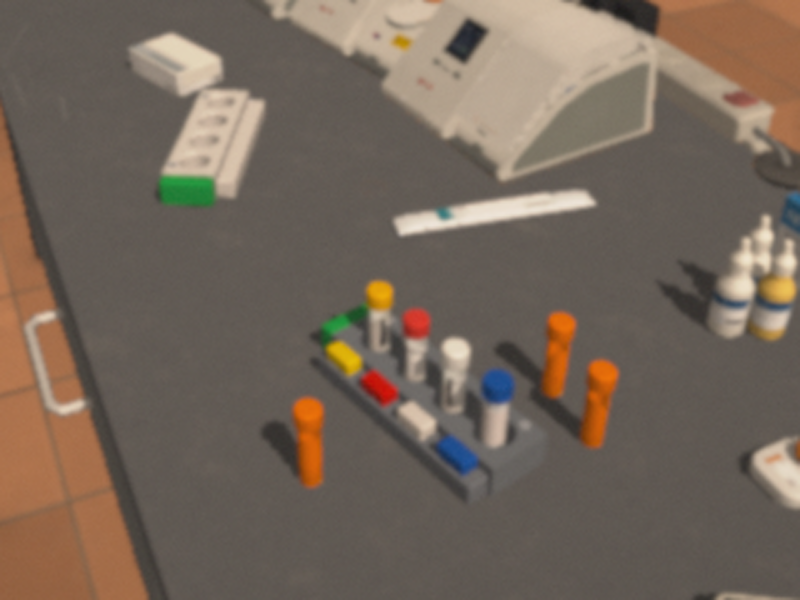

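The top crop shows the grey rack with its green end at (487,205). From there the caps run yellow (533,194), red (580,181), white (627,170), blue (671,158), each with its own clip beside it. The three orange-capped tubes at (623,72), (687,75) and (635,301) stand outside the rack, so they are the look-alikes to leave alone. The white-capped tube in the rack beside the white clip is the one meant. The white rack's holes are at (55,186), (95,209), (134,232) and (174,256), with its green end at (208,275).

```bash
cat > h.py <<'E'
import numpy as np,cv2
from workcell import *
from scipy.spatial.transform import Rotation as Ro
def bp(p,uv,z):
    d=p["R"].T@np.array([(uv[0]-p["cx"])/p["fx"],(uv[1]-p["cy"])/p["fy"],1.]); c=-p["R"].T@p["t"]
    return (c+d*(z-c[2])/d[2])[:2]
def pj(p,X):
    q=p["R"]@np.array(X)+p["t"]; return q[:2]/q[2]*[p["fx"],p["fy"]]+[p["cx"],p["cy"]]
def quat(yaw): # tool down, closing line (tool y) at angle yaw
    y=np.array([np.cos(yaw),np.sin(yaw),0]);z=np.array([0,0,-1.]);x=np.cross(y,z)
    return Ro.from_matrix(np.c_[x,y,z]).as_quat()
E
python3 - <<'E'
from h import *
import json
p=capture("top");s=capture("side")
f=lambda L:[np.array([110,120])+(np.array(a)+.5)/2.5-.5 for a in L]
caps=np.array([bp(p,u,.072) for u in f([(533,194),(580,181),(627,170),(671,158)])])
holes=np.array([bp(p,u,.026) for u in f([(174,256),(134,232),(95,209),(55,186)])])
print(caps.round(4).tolist());print(holes.round(4).tolist())
def fit(P):
    c=P.mean(0); d=P[0]-P[3]+(P[1]-P[2])/3; d/=np.linalg.norm(d); return c,d
for P in (caps,holes):
    c,d=fit(P); print(c,np.degrees(np.arctan2(d[1],d[0])),((P-c)@d).round(4))
c,d=fit(holes); H=[c+d*y for y in(.06,.02,-.02,-.06)]
for n in ("rack_white","rack_grey"): print(n,bp(p,landmark_of(p,n)[0]["centre"],0),bp(s,landmark_of(s,n)[0]["centre"],0))
for q,n,(y0,x0,hh,ww) in((p,"t2",(160,100,90,120)),(s,"s2",(120,170,70,93))):
    im=cv2.resize(q["image"][y0:y0+hh,x0:x0+ww,::-1],(800,600),interpolation=2); k=np.array([800/ww,600/hh])
    for h in H:
        C=[((pj(q,[h[0]+.014*np.cos(a),h[1]+.014*np.sin(a),.026])-[x0,y0]+.5)*k).astype(int) for a in np.linspace(0,6.28,40)]
        cv2.polylines(im,[np.array(C)],True,(0,0,255),1)
    cv2.imwrite(f"pics/{n}.png",im)
for y,P,d in((0,caps,fit(caps)[1]),(1,H,d)):
    a=np.arctan2(d[1],d[0])-np.pi/2
    for X in P:
        for k in (a,a+np.pi): 
            r=ik([*X,.15],quat(k)); print(y,X.round(3),None if r is None else np.round(r,2))
json.dump(dict(caps=caps.tolist(),H=np.array(H).tolist()),open("w.json","w"))
E
```

```text
[[0.5207, -0.1375], [0.5317, -0.1763], [0.5411, -0.2151], [0.5513, -0.2516]]
[[0.4683, 0.1648], [0.4887, 0.1997], [0.5083, 0.2337], [0.528, 0.2687]]
[ 0.5361905 -0.1951215] 104.83957839712544 [ 0.0596  0.0194 -0.0206 -0.0584]
[0.49832493 0.21672076] -119.88257945653064 [ 0.06    0.0196 -0.0197 -0.0598]
rack_white [0.4948906  0.22070795] [0.49719345 0.21311966]
rack_grey [ 0.53960677 -0.19715686] [ 0.528893   -0.19310733]
0 [ 0.521 -0.138] [ 0.72  0.28 -0.63  1.78  0.18  1.14  0.29]
0 [ 0.521 -0.138] [-0.78  0.41  1.17  1.85 -0.42  1.15 -2.35]
0 [ 0.532 -0.176] [ 0.76  0.33 -0.62  1.73  0.21  1.15  0.34]
0 [ 0.532 -0.176] [-0.68  0.49  1.17  1.8  -0.49  1.18 -2.24]
0 [ 0.541 -0.215] [ 0.8   0.38 -0.61  1.67  0.23  1.17  0.39]
0 [ 0.541 -0.215] [-0.58  0.56  1.17  1.74 -0.55  1.21 -2.15]
0 [ 0.551 -0.252] [ 0.8   0.42 -0.56  1.61  0.23  1.19  0.45]
0 [ 0.551 -0.252] [ 0.49  0.36 -0.17  1.63  0.07  1.16 -2.58]
1 [0.468 0.165] [ 0.64  0.37 -1.23  1.87  0.38  1.17  1.9 ]
1 [0.468 0.165] [ 0.6   0.34 -1.17  1.87  0.34  1.16 -1.21]
1 [0.488 0.199] [ 0.54  0.48 -1.23  1.79  0.48  1.22  1.79]
1 [0.488 0.199] [ 0.52  0.45 -1.2   1.79  0.45  1.21 -1.33]
1 [0.508 0.234] [ 0.44  0.58 -1.24  1.71  0.57  1.27  1.7 ]
1 [0.508 0.234] [ 0.41  0.54 -1.18  1.71  0.52  1.25 -1.41]
1 [0.528 0.269] [ 0.35  0.67 -1.24  1.62  0.65  1.33  1.63]
1 [0.528 0.269] [ 0.28  0.58 -1.1   1.63  0.53  1.27 -1.44]
```

View pics/t2.png

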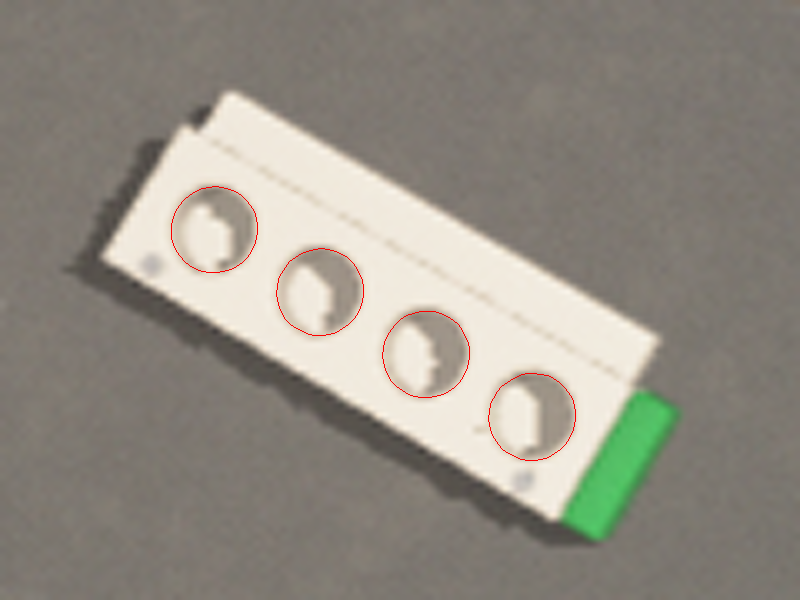

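View pics/s2.png

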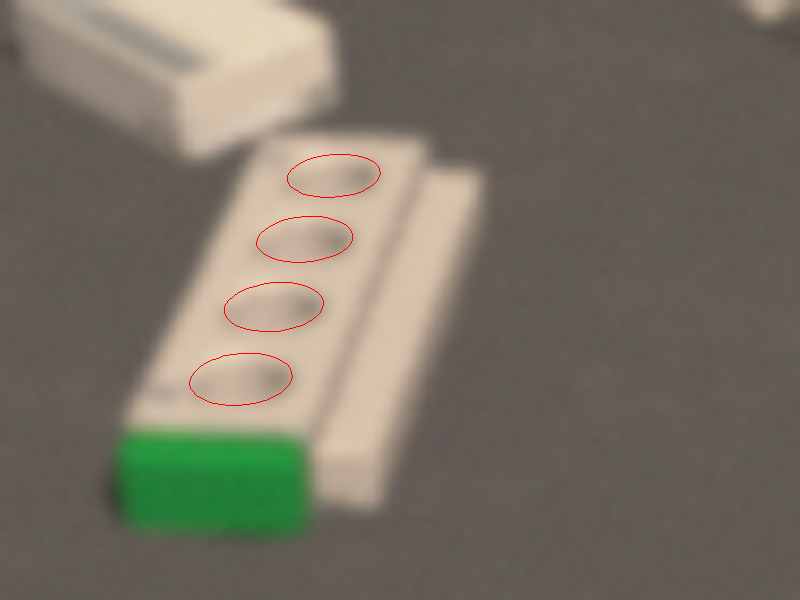

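The projected circles fall on the white rack's holes in both views, so its pose is good. I'll move yellow first, gripping the cap across the row with the fingertips kept above the clips.

```bash
cat >> h.py <<'E'
import json
W=json.load(open("w.json"));CAPS=W["caps"];H=W["H"]
QG=quat(np.radians(104.84-90));QW=quat(np.radians(-119.88+90))
def pick(i):
    X=CAPS[i]; set_gripper(.042); move_pose([*X,.16],QG); servo_line([*X,.058],velocity=.12)
    set_gripper(.0); print("grip",current_width(),current_grasp_force())
    servo_line([*X,.17],velocity=.12); print("lift",current_width(),current_wrist_force().round(2))
def place(j):
    X=H[j]; move_pose([*X,.17],QW); servo_line([*X,.075],velocity=.12); servo_line([*X,.0585],velocity=.03)
    print("down",np.round(current_wrist_force(),2)); set_gripper(.042); servo_line([*X,.17],velocity=.15); print("t",current_clock())
E
python3 - <<'E'
from h import *
pick(0)
s=capture("side");cv2.imwrite("pics/s3.png",s["image"][60:360,80:480,::-1])
print(current_clock())
E
```

```text
grip 0.017498152038200307 58.41132044792175
lift 0.01744309590157249 [ 0.18 -0.57 -0.28]
6.3667
```

View pics/s3.png

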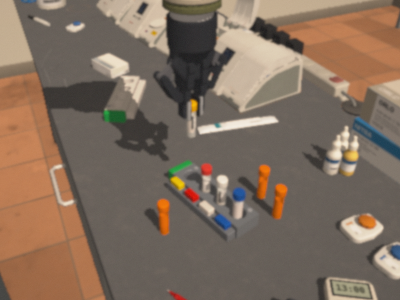

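The yellow tube hangs upright in the gripper, with its cap at (192,105) and foot at (192,137). The other tubes haven't moved. Next I'll place it.

```bash
python3 - <<'E'
from h import *
place(3)
move_pose([*CAPS[1],.17],QG)
p=capture("top");s=capture("side");print([bp(p,d["centre"],.039) for d in landmark_of(p,"tube_yellow_mid")[:1]],H[3])
a=cv2.resize(p["image"][140:270,110:410,::-1],(780,338));b=cv2.resize(s["image"][100:200,150:450,::-1],(780,260))
cv2.imwrite("pics/c4.png",np.vstack([a,b]))
E
```

```text
down [-1.32 -0.37  5.5 ]
t 10.7667
[array([0.53044417, 0.26495842])] [0.5282183744767073, 0.26874365573547315]
```

View pics/c4.png

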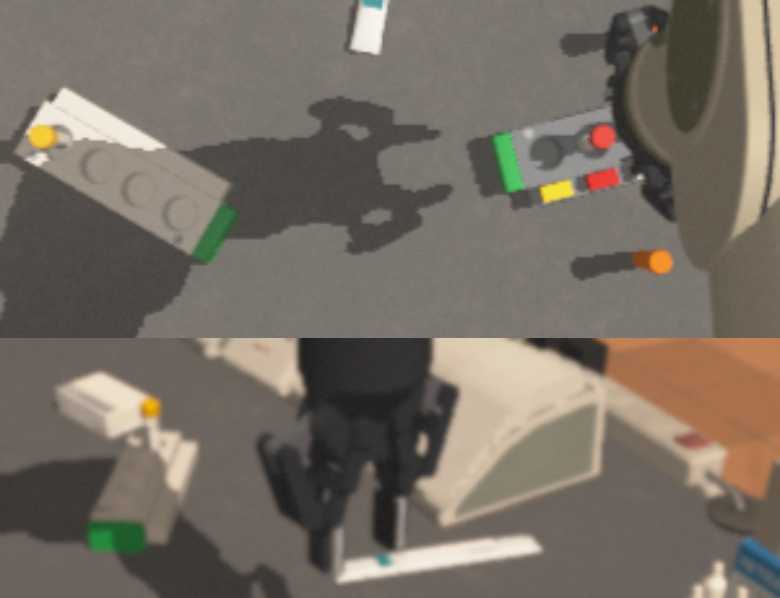

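Yellow stands upright in the far hole, at (42,136) in the top half and (150,420) in the side half. It's fully down, and the lowering force confirms contact. I'll do the other three the same way.

```bash
python3 - <<'E'
from h import *
for i in (1,2,3):
    pick(i)
    if current_width()<.012: print("missed",i); break
    place(3-i)
set_joints([1.198,.332,-.065,1.46,.022,1.35,-.088])
p=capture("top");s=capture("side")
for k,c in enumerate(["yellow","red","white","blue"]):
    print(c,np.round(H[3-k],3),[[bp(q,d["centre"],.039).round(3) for d in landmark_of(q,f"tube_{c}_mid")] for q in (p,s)])
a=cv2.resize(p["image"][160:250,100:220,::-1],(400,300),interpolation=2);b=cv2.resize(s["image"][110:200,150:270,::-1],(400,300),interpolation=2)
cv2.imwrite("pics/c5.png",np.vstack([np.hstack([a,b]),cv2.resize(p["image"][130:280,70:470,::-1],(800,300))])); print(current_clock())
E
```

```text
grip 0.017236906043784972 58.46187472343445
lift 0.017655504091067347 [-0.51 -0.37 -0.85]
down [-1.54 -0.22  6.58]
t 19.8583
grip 0.017479351682469352 58.46691012382507
lift 0.017532952687961397 [-0.15  0.92 -0.55]
down [-0.98 -0.39  6.92]
t 28.5917
grip 0.017406139230859576 58.44716012477875
lift 0.017826829926244098 [ 0.2   0.68 -0.74]
down [-1.05 -1.06  8.45]
t 37.3583
yellow [0.528 0.269] [[array([0.513, 0.233]), array([0.533, 0.263])], [array([0.527, 0.262])]]
red [0.508 0.234] [[array([0.508, 0.232])], [array([0.517, 0.229])]]
white [0.488 0.199] [[array([ 0.616, -0.27 ]), array([ 0.433, -0.219]), array([0.49 , 0.195])], [array([ 0.617, -0.275]), array([ 0.431, -0.224]), array([0.483, 0.19 ]), array([ 0.617, -0.224]), array([ 0.511, -0.273])]]
blue [0.468 0.165] [[array([0.466, 0.172])], [array([0.466, 0.159])]]
40.6667
```

View pics/c5.png

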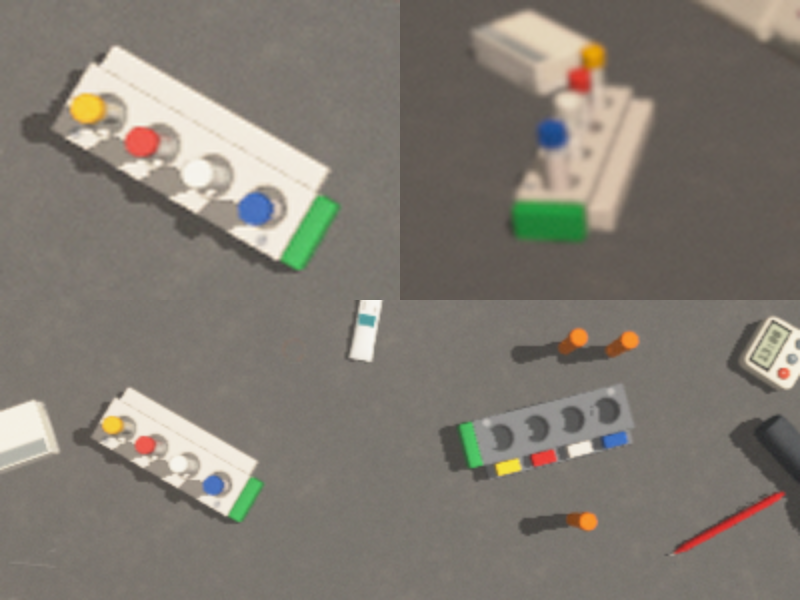

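All four tubes stand upright in the white rack. In the top-left panel they run yellow (88,109), red (142,142), white (199,172), blue (256,209), with blue nearest the green end. The clips and orange tubes haven't moved. A seated tube can be at most 6.2 mm off its hole's centre, which is within the 9 mm allowed, so I'm handing in.

```bash
python3 -c "
from workcell import *
print(close_job(),current_clock())"
```

```text
the job is handed in; nothing more can be done
the job is handed in; nothing more can be done
```

I moved all four tubes to the white rack in reverse order (yellow, red, white, blue, with blue nearest the green end) and handed the job in at about 41 s; the final pictures showed them upright in their holes, but the hand-in returned no verdict.

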